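# Open the bayonet flask and take a level dip

### The job

Unlock the bayonet cover of the blue dewar flask by turning it a quarter turn counter-clockwise (seen from above), lift it off and set it down gently, handle up, wholly on the round green mat. Then take the yellow level probe from its wooden stand by its handle, dip its copper tip about halfway down into the open flask without knocking the flask, and hold it there for a second. Finally lay the probe gently back in its stand the way it was, and leave the other things on the bench undisturbed.

Things in the scene. Friction and masses are not known exactly. Their poses are not given: they have to be found in the camera images.
- flask: Dewar flask, fixed to the bench: base plate 130 x 130 x 10 mm, blue round body 100 mm in diameter up to 105 mm height, steel neck 72 mm in diameter up to the rim at 145 mm; straight bore 60 mm in diameter, its floor at 40 mm. Origin: centre of the underside, z up the bore. With the cover locked (at the start), the cover's x axis lies along the flask's (within 4 degrees).
- flask_mouth (a point): Centre of the flask's rim, 145 mm above the bench. Under the cover the neck has lugs: turned counter-clockwise from above, the cover is freed from about 70 degrees on and meets a stop at about 90: aim for 80 to 85. Before that its lugs hold it down; clockwise it meets a stop at once. Freed, it lifts straight up and is clear of the rim after 35 mm.
- cover: Aluminium bayonet cap 105 mm in diameter, 41 mm high, skirt down, with a black upright bar handle on top: 80 mm long (cover's x), 16 mm thick (y), from 41 to 71 mm above the cover's underside; about 0.25 kg. Origin: centre of the skirt's underside, z up; on the flask it is 112 mm above the bench. It turns loosely about the flask's axis with about 3 mm of play sideways and up.
- cover_grip (a point): A point in the bar handle on the cover's axis, 64 mm above the underside of the skirt (23 mm above the cap's flat top, 7 mm below the bar's top): a good height for the middle of the finger pads.
- mat: Round green mat, 160 mm in diameter, 4 mm thick, fixed on the bench. Origin: centre of its underside.
- stand: Wooden stand, fixed: base plate 140 x 80 x 10 mm and two upright posts 10 mm thick at x = -48 and +48 mm, each with a flat seat at 120 mm height, 26 mm wide between two flaring horns that rise to 141 mm and open to about 39 mm. Origin: centre of the underside, x along the line of the posts.
- probe: Level probe, about 0.11 kg: yellow bar handle 130 x 18 x 20 mm (x, y, z), level along x; from its +x end an 8 mm steel rod runs out and, at x = 85 mm, straight down to a round copper tip (13 mm). Origin: centre of the handle's underside, z up. In the stand it lies on both seats, origin at 120 mm height, axes as the stand's, the rod hanging beyond the +x post (away from the robot).
- probe_tip (a point): Lowest point of the copper tip: x = 85 mm, z = -100 mm in the probe's frame.
- probe_grip (a point): Middle of the handle, 10 mm above its underside, between the two posts: where to grip it from above, fingers either side (across y).
- cup: White foam cup, 110 mm high, 84 mm across; leave it alone.
- jar: Amber jar with black lid, 90 mm high, 66 mm across; leave it alone.
- beaker: Glass beaker, 85 mm high, 70 mm across; leave it alone.
- wash_bottle: White bottle with red cap, 150 mm high, 64 mm across; leave it alone.
- tape: Roll of blue tape lying flat, 84 mm across, 24 mm high; leave it alone.
- wrench: Steel wrench lying flat between the robot and the task's things; leave it alone.
- torch: Black hand torch with brass nozzle lying on the bench, 170 mm long, 30 mm thick; leave it alone.
Mind the look-alikes: they are no part of the job. Leave any purple or red look-alike of the cover alone.

How it is judged:
By the outcome, as a careful person would: the job done as asked, in the order asked, and still so for the second after the job is handed in, with the robot touching nothing.
It also fails if it takes over 72 s, if anything falls off the work surface, if the arm or the gripper's body presses on something with over 40 N, if the wrist force passes 120 N, or if a joint passes its speed limit or range.

### The arm

A 7-joint arm with a two-finger parallel gripper is mounted at the origin on the work surface. World frame = base frame: x ahead of the robot, y to its left, z up, the work surface at z = 0. Lengths are in m, angles in rad, forces in N, time in s.
With the tool pointing down it reaches from about 0.425 to 0.925 m from the base axis. Payload 6.8 kg.
Tool frame: the origin (TCP) lies at the very end of the fingers, on their centre line; the grasp point (between the pads) lies bot.hold_point_z behind it (bot.hold_point_z is the distance from the TCP to the grasp point, in m); x points along the fingers, z is the direction in which the jaws open and shut, and the axes are right-handed (so a half turn about x gives the same grasp; the last joint's range is limited). The gripper opens to 85 mm and grips with 20 to 120 N. Pads are 22 mm wide; open, the fingers measure 114 mm over their backs; the gripper's body (76 mm by 85 mm) begins 54 mm behind the grasp point. The pads swing forward as they close: fully open they stand 13 mm farther back than shut.
Start: joints at [-1.231, 0.477, 0.022, 1.555, -0.011, 1.109, -0.083], TCP at [0.292, 0.608, 0.231] pointing down, gripper open.
Joint ranges: [-2.96, 2.96], [-0.34, 2.1], [-1.41, 1.46], [0.24, 2.44], [-1.37, 4.51], [0.17, 1.92], [-2.96, 2.96]. Speed limits (rad/s): [2.39, 2.39, 3.14, 3.14, 3.14, 3.14, 3.14].

### API

Orientations are given as a unit quaternion [w, x, y, z].
In Python, from station import bot gives the robot as it stands.
- The arm moves only by the tool drive_tool, never from a script. Its arguments are lists of equal length, an entry for each row: "slide": the shift along the world's x, y, z in mm, a list of three; "turn": the turn, a rotation vector about the world's x, y, z in rad, a list of three; "gripper": the opening, from 0 (shut) to 1 (fully open). A call has 1 to 10 rows; each row is the pose to reach, as a shift and turn from the pose measured when the call began; what a row does not reach only later rows make up. A row lasts 1/10 s, in which the tool goes at most 50 mm and 8.59 degrees, less where a joint would pass 70% of its speed; a pose out of reach is approached as far as the arm can. A call with a gripper value outside its range is refused whole. The fingers move at their own pace and stop on an object; "squeeze" is the grip in N (left out, the last holds). Time passes only in rows, so rows that repeat a pose let the fingers close. It gives the time, the measured TCP pose, the force and the opening at its end, in the units of the state.
- bot.get_obs(): the state, without advancing time (a new reading comes with each control period).
- bot.read_camera(name): name is "scene" or "top"; returns a dict with "color" (480x640x3 uint8, red, green, blue), "fovy" (degrees; the focal length in pixels is half the picture's height over the tangent of half this angle, whatever the lens; pixels are square), "cx", "cy" (the principal point, pixels), "R" (3x3) and "t" (3): a world point X has camera coordinates R X + t. Camera axes: x right, y down, z forward; pixel columns grow to the right and rows downward; lengths in m; the calibration is good to about 2 mm. A picture is of the moment at which its call begins. There is no depth.
- bot.hand_in(): hands the job in, once; it reports no verdict.
The state is a dict: "t": time; "q": joint angles; "joint_vel": joint speeds; "joint_torque": joint torques, N m; "eef_pos": TCP position; "tool_rot": TCP orientation; "contact_force": force on the tool from outside, world axes, zero at the start; "torque": the same for the moment, N m; "gripper_width": opening from 0.0 (shut) to 1.0 (fully open).
Only numpy, scipy, OpenCV 4.12 (cv2) and the standard library are available. Lean on these libraries where they do the work, as an engineer would, in place of code of your own. Each camera call takes 0.05 s, during which the arm holds its last target.

## Working session

There is one attempt and no reset: what is moved stays moved. The work goes in short steps, Python scripts to look and compute and a tool call to move; the robot and the scene stay as the last step left them, time stands still between calls to the robot, and variables do not carry over. Pictures are saved under pics/ and viewed, and the job is handed in when it is done.

Besides the shell and the picture viewer there is one more tool, called as name(argument=value, ...) on one line, values as JSON. drive_tool: Moves the arm, as the interface text tells. Its arguments: {"type":"object","properties":{"slide":{"type":"array"},"turn":{"type":"array"},"gripper":{"type":"array"},"squeeze":{"type":"number"}},"required":["slide","turn","gripper"]}

```bash
ls; mkdir -p pics
python3 - <<'E'
from station import bot
import cv2
print(bot.hold_point_z); print(bot.get_obs())
for n in ("scene","top"):
    c=bot.read_camera(n); cv2.imwrite(f"pics/{n}0.png",c["color"][:,:,::-1]); print(n,c["fovy"],c["cx"],c["cy"],c["R"],c["t"])
E
```

```text
pics
0.0187
{'t': 0.0, 'q': array([-1.23109735,  0.47781274,  0.02230403,  1.55646649, -0.01152037,
        1.10929893, -0.083124  ]), 'joint_vel': array([ 0.00048894, -0.00063659, -0.00058293, -0.00123446,  0.00227019,
       -0.00097922,  0.00131414]), 'joint_torque': array([-1.46516404e-04, -5.96459234e+01,  1.60778258e+00, -2.81176096e+01,
        1.25245628e-02,  9.57439392e-03, -7.10481615e-06]), 'eef_pos': array([0.29199109, 0.6079084 , 0.2303102 ]), 'tool_rot': array([ 0.59799661, -0.37688917,  0.59906782,  0.37612812]), 'contact_force': array([-1.00771281,  0.33231433,  0.10498742]), 'torque': array([-0.00947158,  0.02831149, -0.01855548]), 'gripper_width': 0.9946947660997414}
scene 44.430844447643324 325.1041509315598 235.28546649582964 [[-0.82176971  0.56981915  0.00082753]
 [ 0.42896329  0.61958783 -0.65734422]
 [-0.37508005 -0.53983059 -0.75359001]] [ 0.40843416 -0.12611702  1.87314318]
top 49.46368032857248 332.8870643566325 232.69484286888613 [[-0.01014717 -0.99986103 -0.01322702]
 [-0.98076994  0.01252994 -0.19476478]
 [ 0.19490344  0.01099635 -0.98076079]] [-0.00218393  0.50740126  1.41814178]
```

View pics/scene0.png

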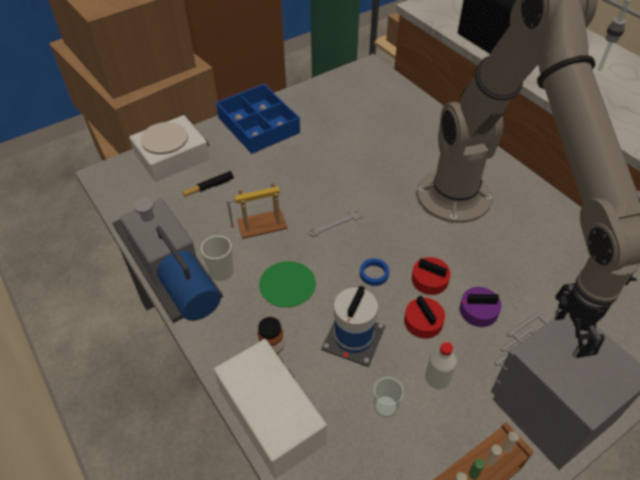

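View pics/top0.png

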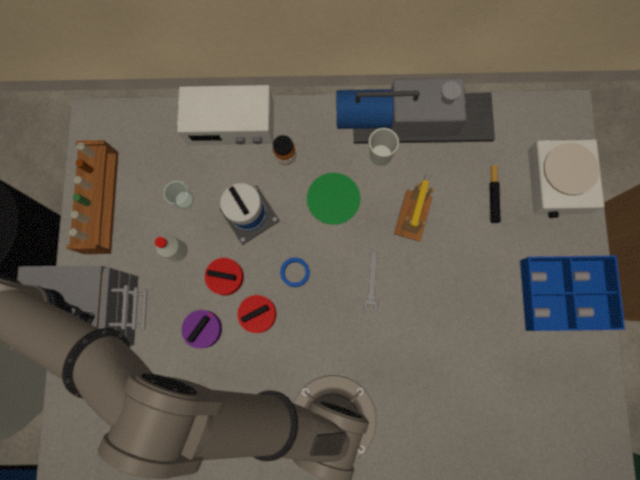

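Both pictures show the aluminium cover on the blue flask at top (241,205) / scene (356,310). Look-alikes are the red covers at top (223,276) and (256,314) and the purple one at top (201,329). I choose the one on the blue flask. The probe is at top (420,203) and the mat at (333,198).

Run:
```python
import cv2,numpy as np
t=cv2.imread("pics/top0.png"); s=cv2.imread("pics/scene0.png")
def crop(im,x,y,w,h,k,n):
    c=cv2.resize(im[y:y+h,x:x+w],None,fx=k,fy=k,interpolation=cv2.INTER_CUBIC); return cv2.imwrite(n,c)
crop(t,200,165,90,75,8,"pics/c1.png")
crop(t,385,165,70,80,7,"pics/c2.png")
crop(s,310,275,90,95,6,"pics/c3.png")
crop(s,215,175,90,75,8,"pics/c4.png")
```

```text
(no output)
```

View pics/c1.png

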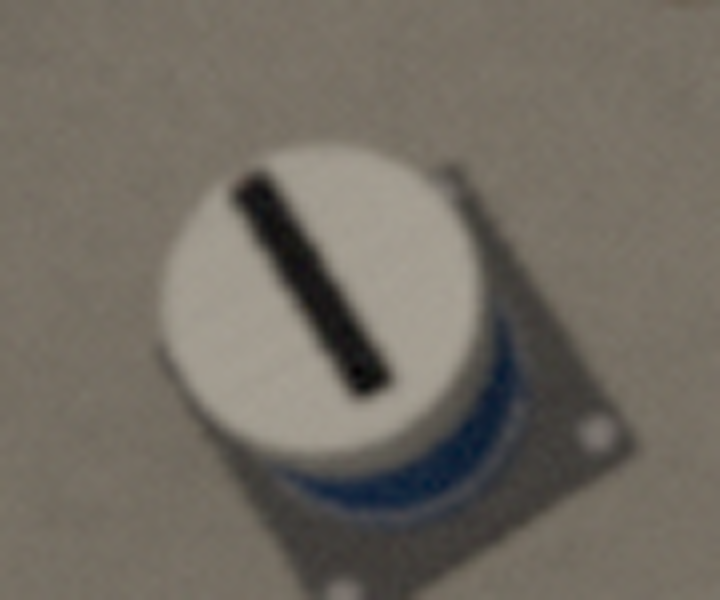

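View pics/c2.png

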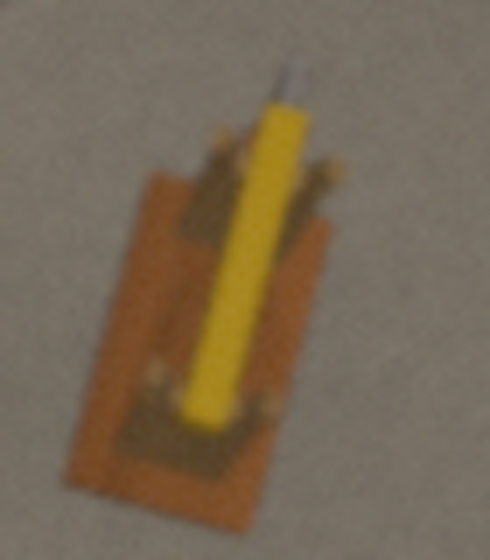

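View pics/c3.png

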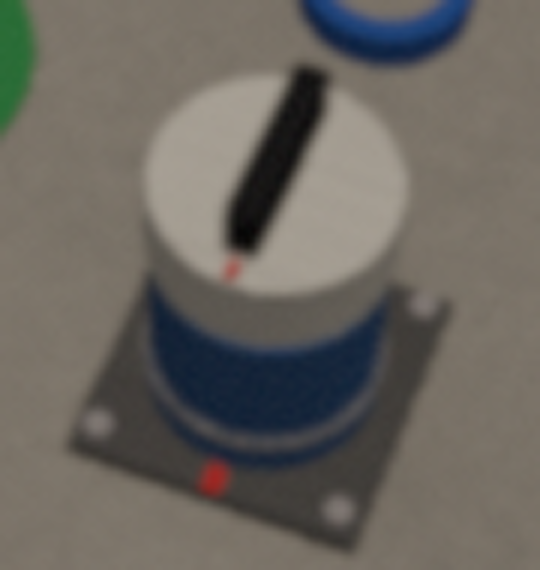

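View pics/c4.png

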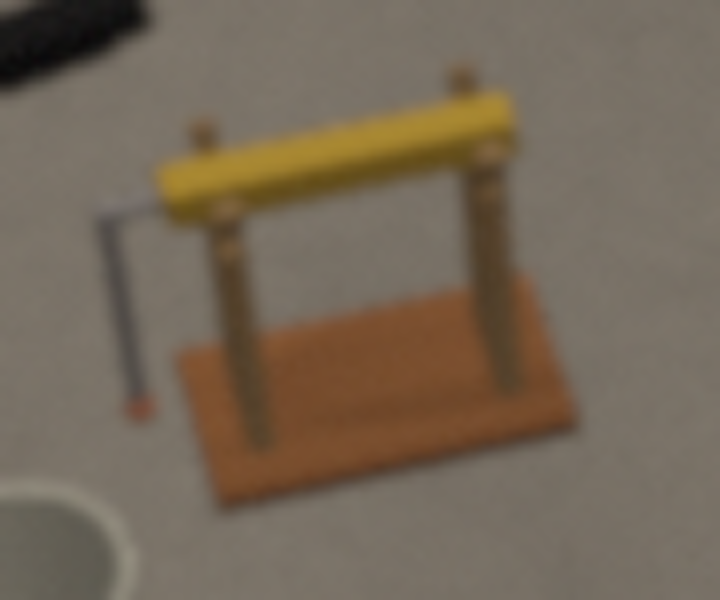

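```bash
cat > h.py <<'E'
import numpy as np, pickle
from station import bot
CAM={
"scene":dict(fovy=44.430844447643324,c=(325.1041509315598,235.28546649582964),R=np.array([[-0.82176971,0.56981915,0.00082753],[0.42896329,0.61958783,-0.65734422],[-0.37508005,-0.53983059,-0.75359001]]),t=np.array([0.40843416,-0.12611702,1.87314318])),
"top":dict(fovy=49.46368032857248,c=(332.8870643566325,232.69484286888613),R=np.array([[-0.01014717,-0.99986103,-0.01322702],[-0.98076994,0.01252994,-0.19476478],[0.19490344,0.01099635,-0.98076079]]),t=np.array([-0.00218393,0.50740126,1.41814178]))}
for c in CAM.values(): c["f"]=240/np.tan(np.radians(c["fovy"]/2))
def proj(n,X):
    c=CAM[n];p=c["R"]@np.asarray(X)+c["t"];return c["f"]*p[:2]/p[2]+np.array(c["c"])
def w(n,u,v,z):
    c=CAM[n];d=c["R"].T@np.array([(u-c["c"][0])/c["f"],(v-c["c"][1])/c["f"],1]);o=-c["R"].T@c["t"];return o+d*(z-o[2])/d[2]
def cw(n,p,off,k,z):
    return w(n,(p[0]+.5)/k-.5+off[0],(p[1]+.5)/k-.5+off[1],z)
def shot(n,x,y,wd,h,k,name):
    import cv2
    im=bot.read_camera(n)["color"][y:y+h,x:x+wd,::-1]
    cv2.imwrite(name,cv2.resize(im,None,fx=k,fy=k,interpolation=cv2.INTER_CUBIC))
E
python3 - <<'E'
from h import *
np.set_printoptions(precision=4,suppress=True)
A=((200,165),8);B=((385,165),7);C=((310,275),6);D=((215,175),8)
def P(n,p,K,z): 
    r=cw(n,p,*K,z); return r
def pr(l,a,b): print(l,a[:2],b[:2],"mid",(a+b)[:2]/2,"len",np.linalg.norm(a-b),"ang",np.degrees(np.arctan2(*(a-b)[1::-1])))
for n in CAM: print(n,-CAM[n]["R"].T@CAM[n]["t"])
pr("bar top",P("top",(252,178),A,.183),P("top",(368,384),A,.183))
pr("bar scene",P("scene",(240,222),C,.183),P("scene",(313,72),C,.183))
print("disc top",P("top",(322,299),A,.153))
print("disc scene",P("scene",(276,184),C,.153))
pr("plate scene corners diag",P("scene",(68,447),C,.01),P("scene",(452,305),C,.01))
pr("plate scene edge",P("scene",(68,447),C,.01),P("scene",(353,552),C,.01))
pr("plate top edge",P("top",(455,162),A,.01),P("top",(637,450),A,.01))
f=(np.array((268,103))+(310,110))/2; g=(np.array((182,418))+(232,432))/2
pr("probe top",P("top",f,B,.14),P("top",g,B,.14))
pr("probe scene edge",P("scene",(160,165),D,.14),P("scene",(500,92),D,.14))
pr("probe scene front edge",P("scene",(172,190),D,.14),P("scene",(516,112),D,.14))
print("tip",P("scene",(140,412),D,.022))
pr("stand diag",P("top",(152,170),B,.01),P("top",(248,535),B,.01))
pr("stand diag2",P("top",(332,222),B,.01),P("top",(66,487),B,.01))
import cv2
im=cv2.imread("pics/top0.png")[:,:,::-1].astype(int);m=(im[...,1]>im[...,0]+30)&(im[...,1]>im[...,2]+30);m[:, :290]=0;m[:,380:]=0
v,u=np.nonzero(m);print("mat",w("top",(u.min()+u.max())/2,(v.min()+v.max())/2,.004),w("top",u.mean(),v.mean(),.004),u.min(),u.max())
im=cv2.imread("pics/scene0.png")[:,:,::-1].astype(int);m=(im[...,1]>im[...,0]+30)&(im[...,1]>im[...,2]+30);m[:240]=0;m[320:]=0;m[:,:250]=0;m[:,330:]=0
v,u=np.nonzero(m);print("mat s",w("scene",u.mean(),v.mean(),.004))
E
```

```text
scene [1.0923 0.8566 1.3283]
top [ 0.2212 -0.0241  1.4897]
bar top [0.6063 0.255 ] [0.5368 0.2155] mid [0.5716 0.2352] len 0.07999128646328978 ang 29.576665914316255
bar scene [0.6095 0.2618] [0.5431 0.2207] mid [0.5763 0.2413] len 0.07814071764958717 ang 31.725471932862447
disc top [0.5732 0.237  0.153 ]
disc scene [0.5743 0.2398 0.153 ]
plate scene corners diag [0.6641 0.2222] [0.486  0.2597] mid [0.575  0.2409] len 0.18199401028284423 ang -11.901372387782418
plate scene edge [0.6641 0.2222] [0.5948 0.3304] mid [0.6294 0.2763] len 0.12847550241660663 ang -57.37105126123975
plate top edge [0.6624 0.2169] [0.5526 0.1485] mid [0.6075 0.1827] len 0.12942610899715865 ang 31.909962425183455
probe top [ 0.6313 -0.2605] [ 0.5067 -0.224 ] mid [ 0.569  -0.2422] len 0.1298571844076863 ang -16.321606673317266
probe scene edge [ 0.6267 -0.2664] [ 0.5074 -0.2292] mid [ 0.5671 -0.2478] len 0.12494523627083015 ang -17.335888275618128
probe scene front edge [ 0.6293 -0.253 ] [ 0.5081 -0.2171] mid [ 0.5687 -0.2351] len 0.1263755245123143 ang -16.492359412181592
tip [ 0.65   -0.2677  0.022 ]
stand diag [ 0.6439 -0.2246] [ 0.4877 -0.2582] mid [ 0.5658 -0.2414] len 0.1597526175098581 ang 12.132544487052574
stand diag2 [ 0.6203 -0.2989] [ 0.5087 -0.1841] mid [ 0.5645 -0.2415] len 0.16007665706478869 ang -45.839923159947375
mat [ 0.6191 -0.0089  0.004 ] [ 0.6201 -0.0091  0.004 ] 307 359
mat s [ 0.6225 -0.0054  0.004 ]
```

drive_tool(slide=[[0, 0, 30], [0, 0, 60], [20, -26, 80], [50, -65, 80], [80, -105, 80], [110, -144, 80], [140, -183, 80], [170, -222, 80], [200, -262, 80], [225, -295, 80]], turn=[[0, 0, -0.1], [0, 0, -0.2], [0, 0, -0.3], [0, 0, -0.4], [0, 0, -0.5], [0, 0, -0.6], [0, 0, -0.7], [0, 0, -0.8], [0, 0, -0.9], [0, 0, -1.0]], gripper=[1, 1, 1, 1, 1, 1, 1, 1, 1, 1], squeeze=60)

```text
t: 1.1
eef_pos: [0.5184, 0.3098, 0.3103]
tool_rot: [0.705, -0.042, 0.706, 0.041]
contact_force: [0.1, 0.5, 0.5]
gripper_width: 1.001
```

drive_tool(slide=[[10, -12, 0], [20, -24, 0], [30, -36, -5], [40, -48, -15], [50, -60, -30], [56, -72, -45], [56, -72, -60], [56, -72, -70], [56, -72, -70], [56, -72, -70]], turn=[[0, 0, -0.13], [0, 0, -0.27], [0, 0, -0.4], [0, 0, -0.54], [0, 0, -0.67], [0, 0, -0.81], [0, 0, -0.94], [0, 0, -1.08], [0, 0, -1.156], [0, 0, -1.156]], gripper=[1, 1, 1, 1, 1, 1, 1, 1, 1, 1])

```text
t: 2.1
eef_pos: [0.5739, 0.2378, 0.2394]
tool_rot: [0.613, 0.351, 0.615, -0.352]
contact_force: [0.2, 0.8, -0.1]
gripper_width: 0.999
```

Run:
```python
from h import *
from scipy.spatial.transform import Rotation as Ro
o=bot.get_obs();q=o["tool_rot"];M=Ro.from_quat([*q[1:],q[0]]).as_matrix();print(o["eef_pos"],M.round(3),o["q"].round(2),np.degrees(np.arctan2(M[1,2],M[0,2])))
print(proj("top",o["eef_pos"]),proj("scene",o["eef_pos"]))
shot("top",190,150,100,75,8,"pics/t1.png");shot("scene",300,240,120,120,5,"pics/s1.png")
```

```text
[0.57388167 0.2378135  0.2394101 ] [[-0.003  0.862  0.507]
 [-0.     0.507 -0.862]
 [-1.    -0.003 -0.001]] [-0.93  0.43  0.59  1.71 -0.27  1.09 -1.29] -59.55806086523295
[232.93840175 192.91139019] [356.7036166 283.2126288]
```

View pics/t1.png

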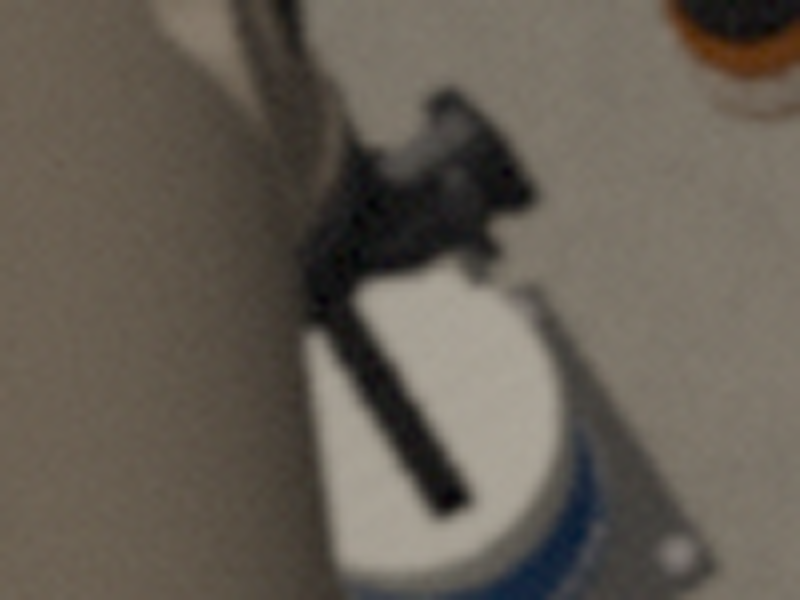

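View pics/s1.png

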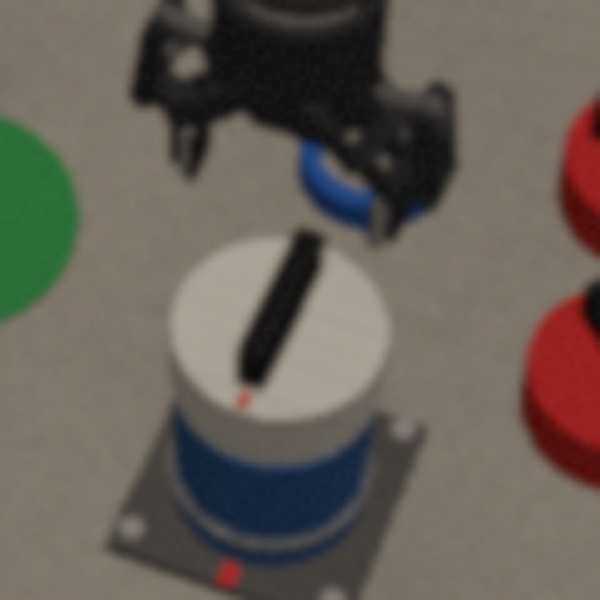

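The top view has the arm over the flask with the bar (335,320)-(450,500) visible below it. The scene view has the fingertips at (188,165) and (380,235) straddling the bar. Descending.

drive_tool(slide=[[0, 0, -15], [0, 0, -35], [0, 0, -55], [0, 0, -68], [0, 0, -76], [0, 0, -80], [0, 0, -80]], turn=[[0, 0, 0], [0, 0, 0], [0, 0, 0], [0, 0, 0], [0, 0, 0], [0, 0, 0], [0, 0, 0]], gripper=[1, 1, 1, 1, 1, 1, 1])

```text
t: 2.9
eef_pos: [0.5744, 0.2379, 0.16]
tool_rot: [0.614, 0.35, 0.615, -0.35]
contact_force: [0.2, -0.9, 0.4]
gripper_width: 1.0
```

drive_tool(slide=[[0, 0, 0], [0, 0, 0], [0, 0, 0], [0, 0, 0], [0, 0, 0], [0, 0, 0], [0, 0, 0], [0, 0, 0], [0, 0, 0], [0, 0, 0]], turn=[[0, 0, 0], [0, 0, 0], [0, 0, 0], [0, 0, 0], [0, 0, 0], [0, 0, 0], [0, 0, 0], [0, 0, 0], [0, 0, 0], [0, 0, 0]], gripper=[0.6, 0.5, 0.4, 0.3, 0.25, 0.2, 0.15, 0.1, 0.1, 0.1], squeeze=50)

```text
t: 3.9
eef_pos: [0.5744, 0.2381, 0.1603]
tool_rot: [0.614, 0.35, 0.615, -0.35]
contact_force: [-0.7, 0.8, 3.8]
gripper_width: 0.178
```

Run:
```python
from h import *
o=bot.get_obs();print(o["eef_pos"],o["contact_force"],o["torque"],o["gripper_width"])
shot("scene",300,240,120,120,5,"pics/s2.png")
```

```text
[0.57443522 0.23808518 0.16025702] [-0.68444406  0.82997344  3.82723348] [0.11381121 0.24987751 0.01508759] 0.17799295349358557
```

View pics/s2.png

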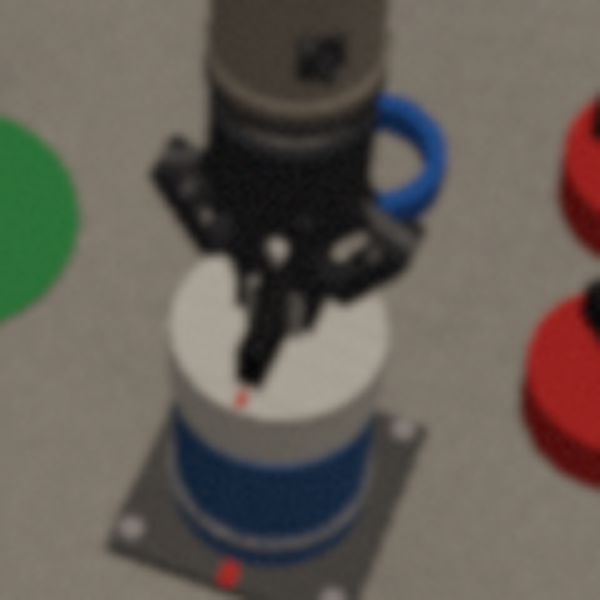

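The scene crop shows the fingers closed on the bar at (265,310), with the red mark at (240,400) still locked. Now turning counter-clockwise.

drive_tool(slide=[[0, 0, 0], [0, 0, 0], [0, 0, 0], [0, 0, 0], [0, 0, 0]], turn=[[0, 0, 0.04], [0, 0, 0.1], [0, 0, 0.18], [0, 0, 0.26], [0, 0, 0.32]], gripper=[0.1, 0.1, 0.1, 0.1, 0.1])

```text
t: 4.45
eef_pos: [0.5747, 0.2378, 0.1603]
tool_rot: [0.662, 0.247, 0.663, -0.247]
contact_force: [-0.5, 0.0, 1.5]
gripper_width: 0.175
```

drive_tool(slide=[[0, 0, 0], [0, 0, 0], [0, 0, 0], [0, 0, 0], [0, 0, 0], [0, 0, 0], [0, 0, 0]], turn=[[0, 0, 0.08], [0, 0, 0.16], [0, 0, 0.24], [0, 0, 0.32], [0, 0, 0.4], [0, 0, 0.48], [0, 0, 0.52]], gripper=[0.1, 0.1, 0.1, 0.1, 0.1, 0.1, 0.1])

```text
t: 5.15
eef_pos: [0.575, 0.2374, 0.1603]
tool_rot: [0.704, 0.067, 0.704, -0.068]
contact_force: [0.5, -0.2, 2.3]
gripper_width: 0.173
```

drive_tool(slide=[[0, 0, 0], [0, 0, 0], [0, 0, 0], [0, 0, 0], [0, 0, 0], [0, 0, 0], [0, 0, 0], [0, 0, 0], [0, 0, 0], [0, 0, 0]], turn=[[0, 0, 0.08], [0, 0, 0.16], [0, 0, 0.24], [0, 0, 0.32], [0, 0, 0.4], [0, 0, 0.47], [0, 0, 0.53], [0, 0, 0.57], [0, 0, 0.59], [0, 0, 0.59]], gripper=[0.1, 0.1, 0.1, 0.1, 0.1, 0.1, 0.1, 0.1, 0.1, 0.1])

```text
t: 6.15
eef_pos: [0.5753, 0.2371, 0.1603]
tool_rot: [0.693, -0.14, 0.693, 0.139]
contact_force: [0.6, -0.3, 3.0]
gripper_width: 0.18
```

Run:
```python
from h import *
from scipy.spatial.transform import Rotation as Ro
o=bot.get_obs();q=o["tool_rot"];M=Ro.from_quat([*q[1:],q[0]]).as_matrix();print(np.degrees(np.arctan2(M[1,2],M[0,2])))
print(o["eef_pos"],o["contact_force"],o["torque"],o["gripper_width"])
shot("scene",300,240,120,120,5,"pics/s3.png")
```

```text
22.78667039058892
[0.57529999 0.23707056 0.1602673 ] [ 0.58743784 -0.31697496  3.03783062] [-0.15035407 -0.11824801  0.08245044] 0.17952433111663277
```

View pics/s3.png

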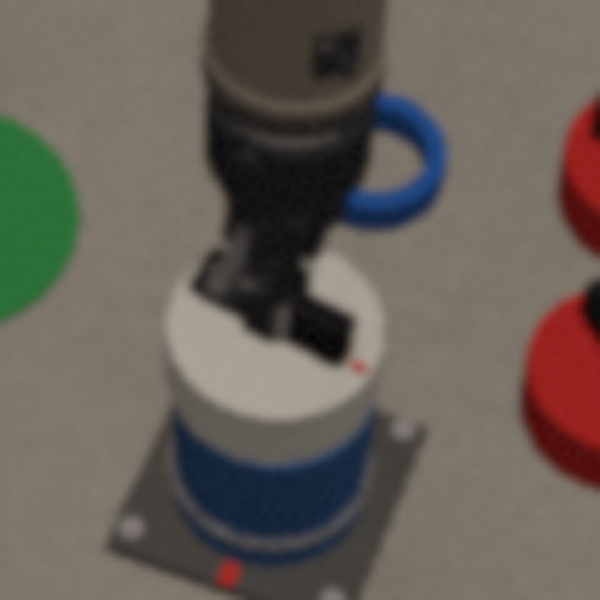

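The red mark moved to (357,366), so the cover has turned about 82°. Lifting gently.

drive_tool(slide=[[0, 0, 2], [0, 0, 4], [0, 0, 7], [0, 0, 10], [0, 0, 13]], turn=[[0, 0, 0], [0, 0, 0], [0, 0, 0], [0, 0, 0], [0, 0, 0]], gripper=[0.1, 0.1, 0.1, 0.1, 0.1])

```text
t: 6.7
eef_pos: [0.5752, 0.237, 0.1734]
tool_rot: [0.693, -0.14, 0.693, 0.139]
contact_force: [1.2, 0.5, -3.2]
gripper_width: 0.176
```

drive_tool(slide=[[0, 0, 8], [0, 0, 18], [0, 0, 30], [0, 0, 45], [0, 0, 60], [0, 0, 75], [0, 0, 85], [0, 0, 90]], turn=[[0, 0, 0], [0, 0, 0], [0, 0, 0], [0, 0, 0], [0, 0, 0], [0, 0, 0], [0, 0, 0], [0, 0, 0]], gripper=[0.1, 0.1, 0.1, 0.1, 0.1, 0.1, 0.1, 0.1])

```text
t: 7.5
eef_pos: [0.5757, 0.2373, 0.2651]
tool_rot: [0.694, -0.14, 0.693, 0.139]
contact_force: [-0.2, 0.1, -3.4]
gripper_width: 0.176
```

Run:
```python
from h import *
o=bot.get_obs();print(o["eef_pos"],o["contact_force"],o["gripper_width"])
shot("scene",280,210,150,150,4,"pics/s4.png")
```

```text
[0.57567265 0.23726888 0.2650976 ] [-0.16230988  0.10547001 -3.40748386] 0.1760926865052467
```

View pics/s4.png

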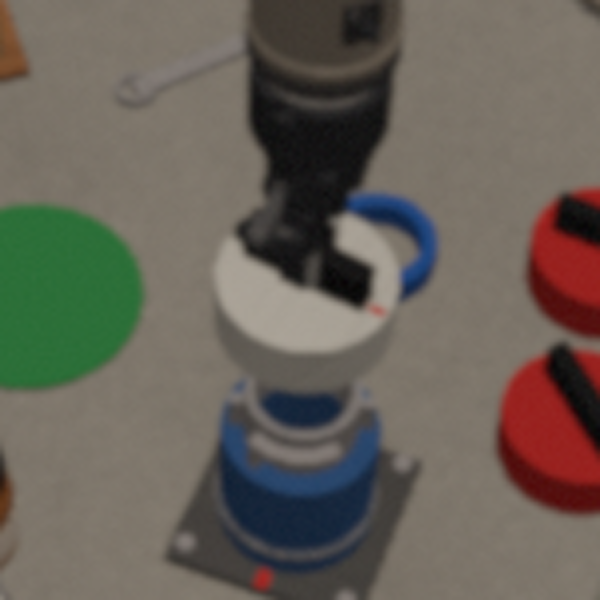

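The cover at (305,290) is clear above the open neck (300,410). Carrying it to the mat.

drive_tool(slide=[[3, -15, 0], [9, -45, 0], [15, -80, 0], [21, -115, 0], [28, -150, 0], [34, -185, 0], [40, -215, 0], [44, -235, 0], [45, -244, -10], [45, -244, -25]], turn=[[0, 0, 0], [0, 0, 0], [0, 0, 0], [0, 0, 0], [0, 0, 0], [0, 0, 0], [0, 0, 0], [0, 0, 0], [0, 0, 0], [0, 0, 0]], gripper=[0.1, 0.1, 0.1, 0.1, 0.1, 0.1, 0.1, 0.1, 0.1, 0.1])

```text
t: 8.55
eef_pos: [0.6207, -0.009, 0.2394]
tool_rot: [0.694, -0.139, 0.693, 0.138]
contact_force: [0.2, -0.4, -2.9]
gripper_width: 0.174
```

drive_tool(slide=[[0, 0, -25], [0, 0, -60], [0, 0, -95], [0, 0, -125], [0, 0, -150], [0, 0, -165], [0, 0, -170], [0, 0, -170]], turn=[[0, 0, 0], [0, 0, 0], [0, 0, 0], [0, 0, 0], [0, 0, 0], [0, 0, 0], [0, 0, 0], [0, 0, 0]], gripper=[0.1, 0.1, 0.1, 0.1, 0.1, 0.1, 0.1, 0.1])

```text
t: 9.35
eef_pos: [0.6204, -0.0084, 0.0688]
tool_rot: [0.694, -0.139, 0.693, 0.138]
contact_force: [0.7, -0.8, -3.2]
gripper_width: 0.177
```

Run:
```python
from h import *
o=bot.get_obs();print(o["eef_pos"],o["contact_force"],o["gripper_width"])
shot("scene",230,210,120,120,5,"pics/s5.png");shot("top",285,150,110,90,6,"pics/t5.png")
```

```text
[ 0.62037597 -0.00835003  0.06884844] [ 0.66391927 -0.75269703 -3.18106105] 0.17698163452415497
```

View pics/s5.png

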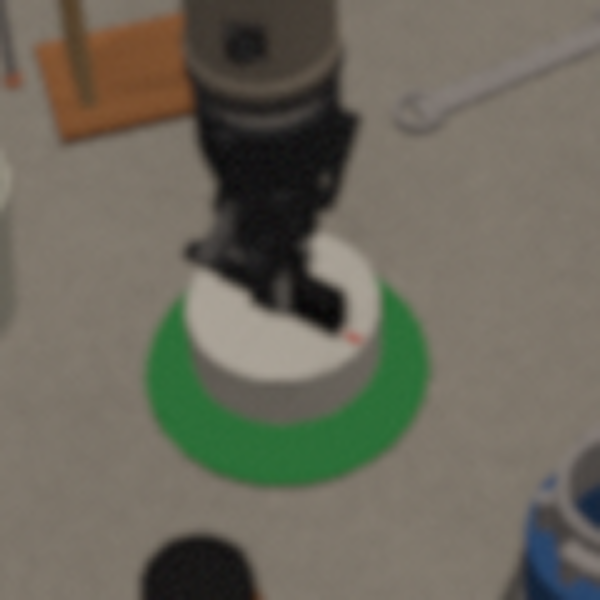

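View pics/t5.png

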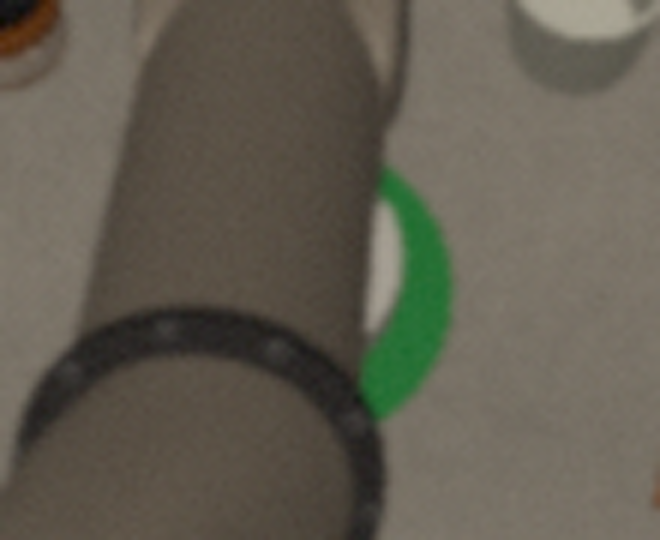

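The cover (285,330) hangs over the mat's centre (288,370) at 17 mm, so the margin is good all round. Lowering.

drive_tool(slide=[[0, 0, -4], [0, 0, -8], [0, 0, -11], [0, 0, -13], [0, 0, -14], [0, 0, -15], [0, 0, -15]], turn=[[0, 0, 0], [0, 0, 0], [0, 0, 0], [0, 0, 0], [0, 0, 0], [0, 0, 0], [0, 0, 0]], gripper=[0.1, 0.1, 0.1, 0.1, 0.1, 0.1, 0.1])

```text
t: 10.15
eef_pos: [0.6216, -0.0088, 0.0554]
tool_rot: [0.695, -0.139, 0.692, 0.138]
contact_force: [0.2, 0.1, -4.1]
gripper_width: 0.175
```

drive_tool(slide=[[0, 0, -1], [0, 0, -2], [0, 0, -2]], turn=[[0, 0, 0], [0, 0, 0], [0, 0, 0]], gripper=[0.1, 0.1, 0.1])

```text
t: 10.45
eef_pos: [0.6214, -0.0088, 0.0532]
tool_rot: [0.695, -0.139, 0.692, 0.138]
contact_force: [-0.3, -0.7, -2.1]
gripper_width: 0.177
```

drive_tool(slide=[[0, 0, -1], [0, 0, -2], [0, 0, -2]], turn=[[0, 0, 0], [0, 0, 0], [0, 0, 0]], gripper=[0.1, 0.1, 0.1])

```text
t: 10.75
eef_pos: [0.6218, -0.0087, 0.0523]
tool_rot: [0.695, -0.139, 0.692, 0.138]
contact_force: [-1.3, 1.0, 5.1]
gripper_width: 0.176
```

drive_tool(slide=[[0, 0, 0], [0, 0, 0], [0, 0, 0], [0, 0, 0], [0, 0, 0], [0, 0, 0], [0, 0, 0]], turn=[[0, 0, 0], [0, 0, 0], [0, 0, 0], [0, 0, 0], [0, 0, 0], [0, 0, 0], [0, 0, 0]], gripper=[0.2, 0.3, 0.4, 0.5, 0.6, 0.6, 0.6])

```text
t: 11.45
eef_pos: [0.6218, -0.0087, 0.0522]
tool_rot: [0.695, -0.139, 0.692, 0.138]
contact_force: [0.0, 0.1, -0.5]
gripper_width: 0.604
```

drive_tool(slide=[[0, 0, 5], [0, 0, 20], [0, 0, 45], [0, 0, 80], [0, 0, 120], [0, 0, 150], [0, 0, 170], [0, 0, 175]], turn=[[0, 0, 0], [0, 0, 0], [0, 0, 0], [0, 0, 0], [0, 0, 0], [0, 0, 0], [0, 0, 0], [0, 0, 0]], gripper=[0.6, 0.6, 0.6, 0.6, 0.6, 0.6, 0.6, 0.6])

```text
t: 12.25
eef_pos: [0.6235, -0.009, 0.2314]
tool_rot: [0.697, -0.139, 0.69, 0.138]
contact_force: [0.5, -0.2, -0.6]
gripper_width: 0.602
```

Run:
```python
from h import *
o=bot.get_obs();print(o["eef_pos"],o["contact_force"],o["gripper_width"])
shot("scene",230,210,120,120,5,"pics/s6.png")
```

```text
[ 0.62345822 -0.00899802  0.2313961 ] [ 0.49729321 -0.21692762 -0.61717872] 0.6020287448419127
```

View pics/s6.png

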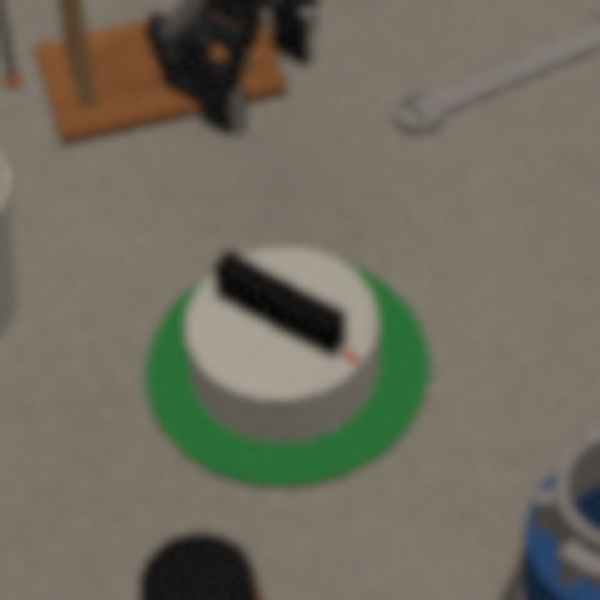

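The cover sits handle up at (285,335), wholly on the green mat, with green visible all round. Next is the probe.

```bash
cat >> h.py <<'E'
from scipy.spatial.transform import Rotation as Ro
def rel(pos,yaw):
    o=bot.get_obs();q=o["tool_rot"];M=Ro.from_quat([*q[1:],q[0]])
    y=np.radians(yaw);z=np.array([np.cos(y),np.sin(y),0]);x=np.array([0,0,-1.]);T=np.array([x,np.cross(z,x),z]).T
    m=M.as_matrix();print("yaw now",np.degrees(np.arctan2(m[1,2],m[0,2])),"tool x",m[:,0].round(4))
    print("slide mm",((np.array(pos)-o["eef_pos"])*1000).round(1),"turn",(Ro.from_matrix(T)*M.inv()).as_rotvec().round(4),"t",o["t"])
E
python3 -c "
from h import *
rel((.568,-.242,.231),73.3)"
```

```text
yaw now 22.57593864589675 tool x [ 8.7e-03  2.0e-04 -1.0e+00]
slide mm [ -54.9 -233.1    0.7] turn [-0.004   0.0081  0.8853] t 12.3
```

drive_tool(slide=[[-5, -20, 0], [-12, -50, 0], [-20, -85, 0], [-28, -120, 0], [-36, -155, 0], [-44, -188, 0], [-50, -212, 0], [-54, -228, 0], [-55, -233, 0], [-55, -233, 0]], turn=[[0, 0.001, 0.08], [-0.001, 0.002, 0.19], [-0.001, 0.003, 0.3], [-0.002, 0.004, 0.42], [-0.002, 0.005, 0.54], [-0.003, 0.006, 0.66], [-0.003, 0.007, 0.77], [-0.004, 0.008, 0.85], [-0.004, 0.008, 0.885], [-0.004, 0.008, 0.885]], gripper=[0.7, 0.7, 0.7, 0.7, 0.7, 0.7, 0.7, 0.7, 0.7, 0.7])

```text
t: 13.3
eef_pos: [0.5666, -0.2431, 0.2291]
tool_rot: [0.567, -0.421, 0.568, 0.422]
contact_force: [-0.5, -0.5, -0.2]
gripper_width: 0.7
```

Run:
```python
from h import *
rel((.568,-.242,.111),73.3)
print(bot.get_obs()["q"].round(2))
shot("scene",205,140,110,110,5,"pics/s7.png");shot("top",370,130,100,110,5,"pics/t7.png")
```

```text
yaw now 73.15628847502165 tool x [-2.2e-03  3.0e-04 -1.0e+00]
slide mm [   1.4    1.1 -118.1] turn [-0.0003 -0.0022  0.0025] t 13.3
[ 0.15  0.39  0.2   1.71 -0.08  1.05  1.66]
```

View pics/s7.png

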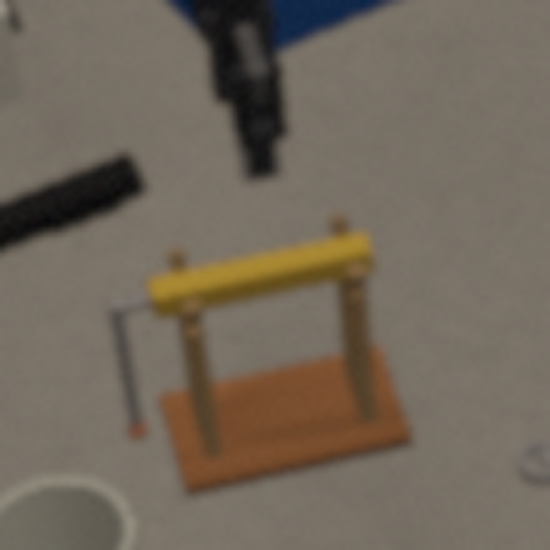

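View pics/t7.png

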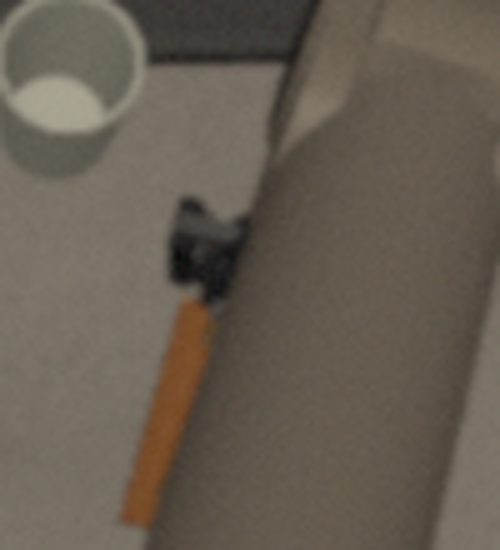

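The gripper (260,170) is lined up above the middle of the yellow handle (265,270), clear of the cup. Descending.

drive_tool(slide=[[0, 0, -20], [1, 1, -50], [1, 1, -80], [1, 1, -100], [1, 1, -112], [1, 1, -118], [1, 1, -118]], turn=[[0, -0.002, 0.002], [0, -0.002, 0.002], [0, -0.002, 0.002], [0, -0.002, 0.002], [0, -0.002, 0.002], [0, -0.002, 0.002], [0, -0.002, 0.002]], gripper=[0.7, 0.7, 0.7, 0.7, 0.7, 0.7, 0.7])

```text
t: 14.1
eef_pos: [0.5686, -0.2398, 0.111]
tool_rot: [0.567, -0.422, 0.567, 0.423]
contact_force: [-0.0, -0.7, -0.4]
gripper_width: 0.702
```

Run:
```python
from h import *
rel((.568,-.242,.111),73.3);print(bot.get_obs()["contact_force"])
shot("scene",205,140,110,110,5,"pics/s8.png")
```

```text
yaw now 73.3658694268435 tool x [ 0.      0.0011 -1.    ]
slide mm [-0.6 -2.2 -0. ] turn [-0.0011  0.     -0.0011] t 14.1
[-0.03443762 -0.72093189 -0.43926122]
```

View pics/s8.png

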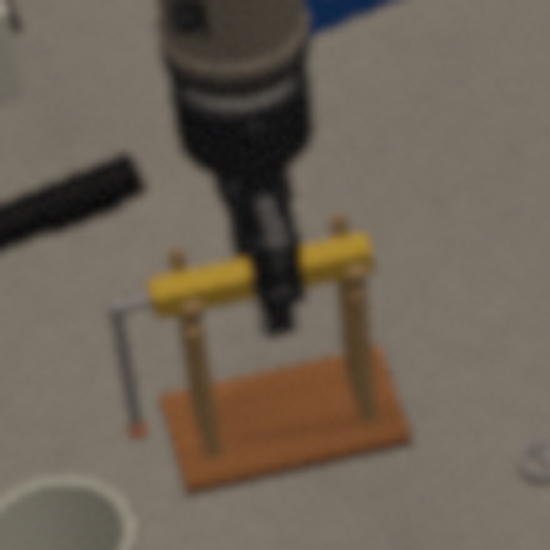

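drive_tool(slide=[[-1, -2, 0], [-1, -2, 0], [-1, -2, 0], [-1, -2, 0], [-1, -2, 0], [-1, -2, 0], [-1, -2, 0], [-1, -2, 0], [-1, -2, 0], [-1, -2, 0]], turn=[[0, 0, 0], [0, 0, 0], [0, 0, 0], [0, 0, 0], [0, 0, 0], [0, 0, 0], [0, 0, 0], [0, 0, 0], [0, 0, 0], [0, 0, 0]], gripper=[0.7, 0.7, 0.5, 0.4, 0.3, 0.25, 0.2, 0.15, 0.15, 0.15], squeeze=40)

```text
t: 15.15
eef_pos: [0.5682, -0.242, 0.112]
tool_rot: [0.568, -0.423, 0.566, 0.422]
contact_force: [0.2, 2.4, 1.8]
gripper_width: 0.205
```

Run:
```python
from h import *
rel((.568,-.242,.111),73.3);o=bot.get_obs();print(o["eef_pos"],o["contact_force"],o["gripper_width"])
shot("scene",205,140,110,110,5,"pics/s9.png")
```

```text
yaw now 73.36504579537402 tool x [ 1.5e-03  8.0e-04 -1.0e+00]
slide mm [-0.2  0.  -1. ] turn [-0.0008  0.0015 -0.0011] t 15.15
[ 0.56819363 -0.24204507  0.11200648] [0.15219492 2.36516395 1.82234301] 0.2045936996477065
```

View pics/s9.png

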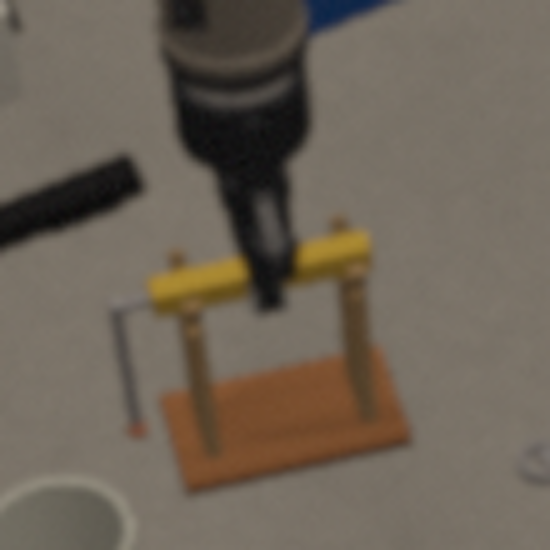

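The fingers hold the handle at (268,270). Lifting straight up.

drive_tool(slide=[[0, 0, 5], [0, 0, 15], [0, 0, 35], [0, 0, 60], [0, 0, 90], [0, 0, 120], [0, 0, 145], [0, 0, 160], [0, 0, 170], [0, 0, 170]], turn=[[0, 0, 0], [0, 0, 0], [0, 0, 0], [0, 0, 0], [0, 0, 0], [0, 0, 0], [0, 0, 0], [0, 0, 0], [0, 0, 0], [0, 0, 0]], gripper=[0.15, 0.15, 0.15, 0.15, 0.15, 0.15, 0.15, 0.15, 0.15, 0.15])

```text
t: 16.2
eef_pos: [0.5685, -0.2422, 0.283]
tool_rot: [0.568, -0.423, 0.566, 0.422]
contact_force: [0.3, -0.2, -2.4]
gripper_width: 0.204
```

Run:
```python
from h import *
rel((.493,.2624,.282),73.37);o=bot.get_obs();print(o["eef_pos"],o["contact_force"],o["gripper_width"])
shot("scene",185,90,140,140,4,"pics/s10.png");shot("top",370,100,100,110,5,"pics/t10.png")
```

```text
yaw now 73.36223501109323 tool x [ 3.1e-03  3.0e-04 -1.0e+00]
slide mm [-75.5 504.6  -1. ] turn [-0.0003  0.0031  0.0001] t 16.2
[ 0.56853755 -0.24222225  0.28297595] [ 0.30697849 -0.20983537 -2.36051621] 0.20358217707457615
```

View pics/s10.png

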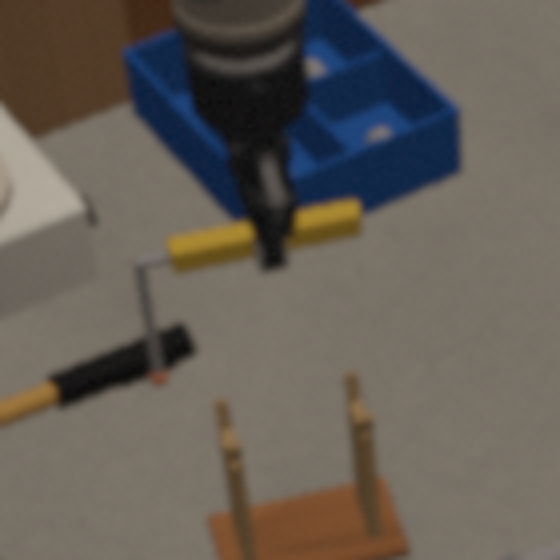

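View pics/t10.png

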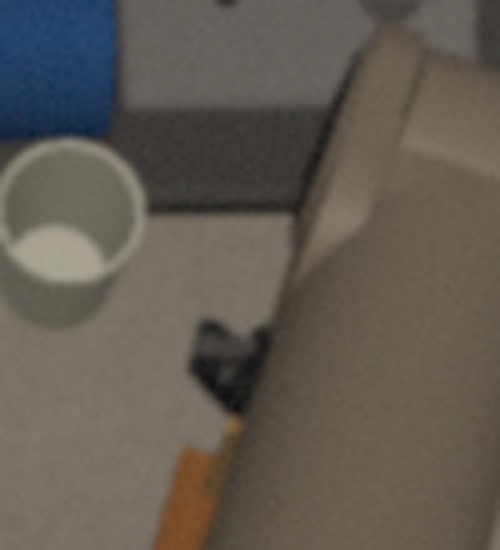

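The probe hangs level, tip at (159,378), clear of the stand. Moving toward the flask.

drive_tool(slide=[[-1, 10, 0], [-5, 30, 0], [-9, 60, 0], [-14, 95, 0], [-20, 135, 0], [-26, 175, 0], [-32, 215, 0], [-38, 255, 0], [-44, 295, 0], [-50, 335, 0]], turn=[[0, 0, 0], [0, 0.001, 0], [0, 0.003, 0], [0, 0.003, 0], [0, 0.003, 0], [0, 0.003, 0], [0, 0.003, 0], [0, 0.003, 0], [0, 0.003, 0], [0, 0.003, 0]], gripper=[0.15, 0.15, 0.15, 0.15, 0.15, 0.15, 0.15, 0.15, 0.15, 0.15])

```text
t: 17.3
eef_pos: [0.5161, 0.0953, 0.2799]
tool_rot: [0.566, -0.421, 0.568, 0.424]
contact_force: [0.8, 0.9, -0.8]
gripper_width: 0.204
```

Run:
```python
from h import *
rel((.493,.2624,.282),73.37)
```

```text
yaw now 73.4079083012124 tool x [-5.e-03  9.e-04 -1.e+00]
slide mm [-23.1 167.1   2.1] turn [-0.0009 -0.005  -0.0007] t 17.3
```

drive_tool(slide=[[-4, 35, 1], [-8, 65, 2], [-12, 90, 2], [-15, 112, 2], [-18, 132, 2], [-20, 148, 2], [-22, 159, 2], [-23, 165, 2], [-23, 167, 2], [-23, 167, 2]], turn=[[0, -0.001, 0], [0, -0.002, 0], [0, -0.003, 0], [0, -0.004, 0], [0, -0.005, 0], [0, -0.005, 0], [0, -0.005, 0], [0, -0.005, 0], [0, -0.005, 0], [0, -0.005, 0]], gripper=[0.15, 0.15, 0.15, 0.15, 0.15, 0.15, 0.15, 0.15, 0.15, 0.15])

```text
t: 18.3
eef_pos: [0.4934, 0.2618, 0.2818]
tool_rot: [0.567, -0.422, 0.567, 0.423]
contact_force: [0.3, -0.2, -1.8]
gripper_width: 0.204
```

Run:
```python
from h import *
rel((.493,.2624,.282),73.37)
o=bot.get_obs();print(o["eef_pos"])
shot("scene",300,210,120,150,4,"pics/s11.png");shot("top",190,130,120,110,5,"pics/t11.png")
```

```text
yaw now 73.36520979900394 tool x [ 1.e-04  6.e-04 -1.e+00]
slide mm [-0.4  0.6  0.2] turn [-0.0006  0.0001  0.0001] t 18.3
[0.49339349 0.26178983 0.28178846]
```

View pics/s11.png

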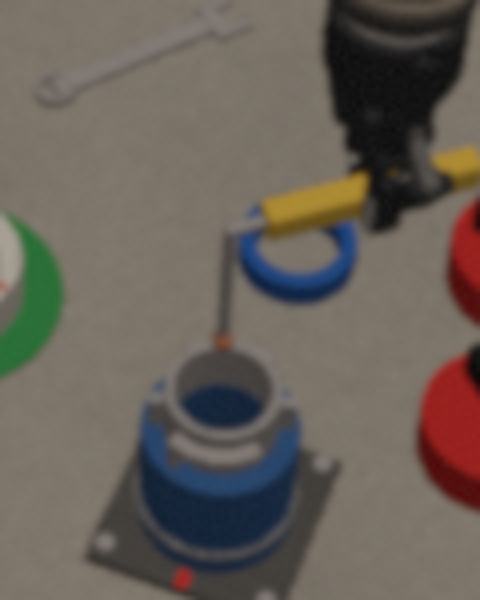

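View pics/t11.png

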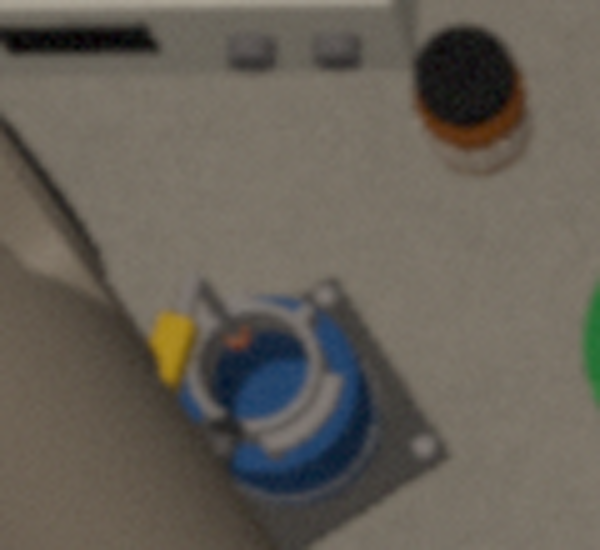

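Run:
```python
from h import *
S=((300,210),4);T=((190,130),5)
a=cw("scene",(223,342),*S,.1965);b=cw("scene",(223,391),*S,.145)
c=cw("top",(239,338),*T,.1965);d=cw("top",(257,368),*T,.145)
print("scene tip",a,"rim",b,"need",b-a);print("top tip",c,"rim",d,"need",d-c)
y=np.radians(-16.63);print("FK tip",bot.get_obs()["eef_pos"][:2]+.085*np.array([np.cos(y),np.sin(y)]))
```

```text
scene tip [0.5767635  0.23942583 0.1965    ] rim [0.57484421 0.24026524 0.145     ] need [-0.00191929  0.00083941 -0.0515    ]
top tip [0.57440328 0.23498787 0.1965    ] rim [0.57178687 0.23525556 0.145     ] need [-0.00261641  0.00026769 -0.0515    ]
FK tip [0.57497102 0.23698459]
```

The top view shows the copper tip (239,338) over the bore and the scene view agrees. It needs only about −2 mm in x. Dipping 97 mm, so the tip ends near z = 93 mm.

drive_tool(slide=[[-1, 0, -3], [-2, 0, -12], [-2, 0, -24], [-2, 0, -38], [-2, 0, -52], [-2, 0, -66], [-2, 0, -80], [-2, 0, -90], [-2, 0, -96], [-2, 0, -97]], turn=[[0, 0, 0], [0, 0, 0], [0, 0, 0], [0, 0, 0], [0, 0, 0], [0, 0, 0], [0, 0, 0], [0, 0, 0], [0, 0, 0], [0, 0, 0]], gripper=[0.15, 0.15, 0.15, 0.15, 0.15, 0.15, 0.15, 0.15, 0.15, 0.15])

```text
t: 19.4
eef_pos: [0.4912, 0.2612, 0.184]
tool_rot: [0.567, -0.422, 0.567, 0.422]
contact_force: [-0.1, -0.1, -0.6]
gripper_width: 0.206
```

drive_tool(slide=[[0, 0, 0], [0, 0, 0], [0, 0, 0], [0, 0, 0], [0, 0, 0], [0, 0, 0], [0, 0, 0], [0, 0, 0], [0, 0, 0], [0, 0, 0]], turn=[[0, 0, 0], [0, 0, 0], [0, 0, 0], [0, 0, 0], [0, 0, 0], [0, 0, 0], [0, 0, 0], [0, 0, 0], [0, 0, 0], [0, 0, 0]], gripper=[0.15, 0.15, 0.15, 0.15, 0.15, 0.15, 0.15, 0.15, 0.15, 0.15])

```text
t: 20.4
eef_pos: [0.4912, 0.2612, 0.184]
tool_rot: [0.567, -0.422, 0.567, 0.422]
contact_force: [0.4, 0.3, -2.0]
gripper_width: 0.206
```

Run:
```python
from h import *
rel((.4914,.262,.1845),73.37)
o=bot.get_obs();print(o["eef_pos"],o["contact_force"])
shot("scene",300,210,120,150,4,"pics/s12.png");shot("top",190,130,120,110,5,"pics/t12.png")
```

```text
yaw now 73.32916751916956 tool x [-9.e-04 -2.e-04 -1.e+00]
slide mm [0.2 0.8 0.5] turn [ 0.0002 -0.0009  0.0007] t 20.4
[0.49120862 0.26116525 0.18402632] [ 0.37846874  0.33207498 -2.04875379]
```

View pics/s12.png

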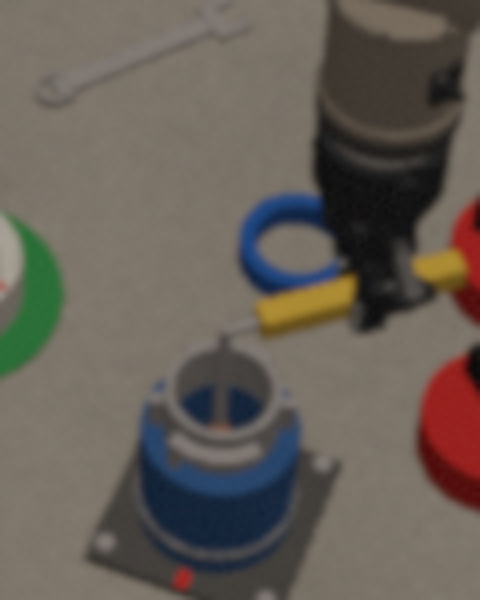

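View pics/t12.png

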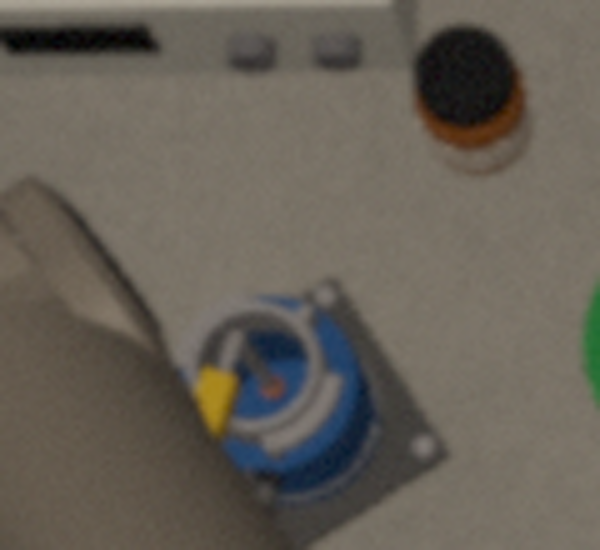

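The tip is in the bore, at top (273,388) and scene (222,425), touching nothing. I'll hold a little longer, then withdraw.

drive_tool(slide=[[0, 0, 0], [0, 0, 0], [0, 0, 0], [0, 0, 0], [0, 0, 0], [0, 0, 0]], turn=[[0, 0, 0], [0, 0, 0], [0, 0, 0], [0, 0, 0], [0, 0, 0], [0, 0, 0]], gripper=[0.15, 0.15, 0.15, 0.15, 0.15, 0.15])

```text
t: 21.1
eef_pos: [0.4912, 0.2611, 0.184]
tool_rot: [0.567, -0.422, 0.568, 0.422]
contact_force: [0.3, -0.1, -0.7]
gripper_width: 0.204
```

drive_tool(slide=[[0, 0, 3], [0, 0, 12], [0, 0, 24], [0, 0, 38], [0, 0, 52], [0, 0, 66], [0, 0, 80], [0, 0, 91], [0, 0, 98], [0, 0, 100]], turn=[[0, 0, 0], [0, 0, 0], [0, 0, 0], [0, 0, 0], [0, 0, 0], [0, 0, 0], [0, 0, 0], [0, 0, 0], [0, 0, 0], [0, 0, 0]], gripper=[0.15, 0.15, 0.15, 0.15, 0.15, 0.15, 0.15, 0.15, 0.15, 0.15])

```text
t: 22.1
eef_pos: [0.4915, 0.2614, 0.285]
tool_rot: [0.567, -0.422, 0.567, 0.422]
contact_force: [0.1, 0.3, -1.6]
gripper_width: 0.202
```

```bash
python3 -c "
from h import *
rel((.5682,-.242,.285),73.37)"
```

```text
yaw now 73.32381952772147 tool x [ 2.e-04  5.e-04 -1.e+00]
slide mm [  76.7 -503.4    0. ] turn [-0.0005  0.0002  0.0008] t 22.1
```

drive_tool(slide=[[1, -10, 0], [5, -30, 0], [9, -60, 0], [14, -95, 0], [20, -135, 0], [26, -175, 0], [32, -215, 0], [38, -255, 0], [44, -295, 0], [50, -335, 0]], turn=[[0, 0, 0], [0, 0, 0], [0, 0, 0], [0, 0, 0], [0, 0, 0], [0, 0, 0], [0, 0, 0], [0, 0, 0], [0, 0, 0], [0, 0, 0]], gripper=[0.15, 0.15, 0.15, 0.15, 0.15, 0.15, 0.15, 0.15, 0.15, 0.15])

```text
t: 23.1
eef_pos: [0.5407, -0.0761, 0.2843]
tool_rot: [0.567, -0.422, 0.568, 0.422]
contact_force: [1.6, 0.2, -1.2]
gripper_width: 0.203
```

```bash
python3 -c "
from h import *
rel((.5682,-.242,.285),73.37)"
```

```text
yaw now 73.29514220723887 tool x [-1.2e-03  3.0e-04 -1.0e+00]
slide mm [  27.5 -165.9    0.7] turn [-0.0003 -0.0012  0.0013] t 23.1
```

drive_tool(slide=[[5, -35, 0], [11, -65, 0], [15, -90, 0], [19, -112, 0], [22, -132, 0], [25, -148, 0], [27, -159, 0], [28, -164, 0], [28, -166, 0], [28, -166, 0]], turn=[[0, 0, 0], [0, 0, 0.001], [0, -0.001, 0.001], [0, -0.001, 0.001], [0, -0.001, 0.001], [0, -0.001, 0.001], [0, -0.001, 0.001], [0, -0.001, 0.001], [0, -0.001, 0.001], [0, -0.001, 0.001]], gripper=[0.15, 0.15, 0.15, 0.15, 0.15, 0.15, 0.15, 0.15, 0.15, 0.15])

```text
t: 24.1
eef_pos: [0.5687, -0.2415, 0.2842]
tool_rot: [0.567, -0.422, 0.567, 0.423]
contact_force: [-0.2, -0.3, -2.1]
gripper_width: 0.202
```

```bash
python3 -c "
from h import *
rel((.5682,-.242,.142),73.37)
shot('scene',185,90,140,140,4,'pics/s13.png')"
```

```text
yaw now 73.39202586356541 tool x [-4.e-04  7.e-04 -1.e+00]
slide mm [  -0.5   -0.5 -142.2] turn [-0.0007 -0.0004 -0.0004] t 24.1
```

View pics/s13.png

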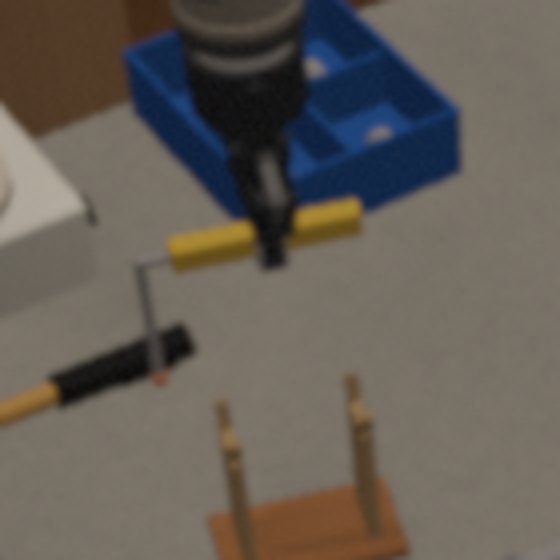

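The probe looks just as it did after the lift, tip at (159,378), so it has not slipped. Lowering into the stand.

drive_tool(slide=[[0, 0, -10], [0, 0, -30], [0, 0, -55], [0, 0, -80], [0, 0, -105], [0, 0, -123], [0, 0, -133], [0, 0, -138], [0, 0, -140], [0, 0, -140]], turn=[[0, 0, 0], [0, 0, 0], [0, 0, 0], [0, 0, 0], [0, 0, 0], [0, 0, 0], [0, 0, 0], [0, 0, 0], [0, 0, 0], [0, 0, 0]], gripper=[0.15, 0.15, 0.15, 0.15, 0.15, 0.15, 0.15, 0.15, 0.15, 0.15])

```text
t: 25.15
eef_pos: [0.5692, -0.2412, 0.1448]
tool_rot: [0.567, -0.423, 0.567, 0.423]
contact_force: [0.1, 0.4, -1.7]
gripper_width: 0.201
```

```bash
python3 -c "
from h import *
rel((.5682,-.242,.112),73.37)
shot('scene',205,140,110,110,5,'pics/s14.png')"
```

```text
yaw now 73.4219044659563 tool x [ 7.e-04  6.e-04 -1.e+00]
slide mm [ -1.   -0.8 -32.8] turn [-0.0006  0.0007 -0.0009] t 25.15
```

View pics/s14.png

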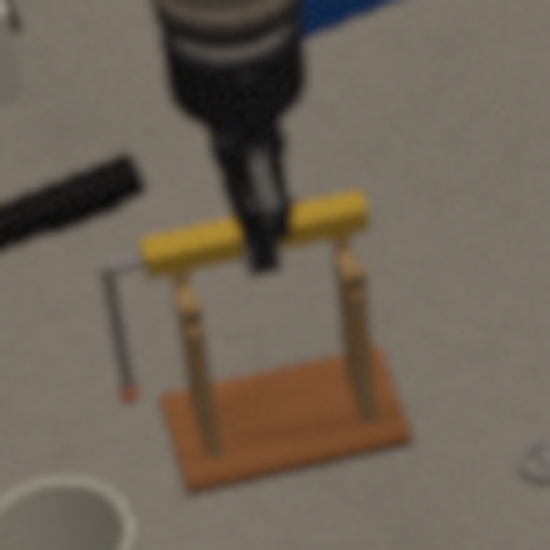

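The handle is 33 mm above the seats and aligned with the posts. Lowering slowly.

drive_tool(slide=[[-1, -1, -3], [-1, -1, -7], [-1, -1, -12], [-1, -1, -17], [-1, -1, -21], [-1, -1, -25], [-1, -1, -28], [-1, -1, -30], [-1, -1, -31], [-1, -1, -31]], turn=[[0, 0, 0], [0, 0, 0], [0, 0, 0], [0, 0, 0], [0, 0, 0], [0, 0, 0], [0, 0, 0], [0, 0, 0], [0, 0, 0], [0, 0, 0]], gripper=[0.15, 0.15, 0.15, 0.15, 0.15, 0.15, 0.15, 0.15, 0.15, 0.15])

```text
t: 26.2
eef_pos: [0.5683, -0.2424, 0.114]
tool_rot: [0.567, -0.423, 0.566, 0.423]
contact_force: [0.1, 0.5, -0.7]
gripper_width: 0.206
```

drive_tool(slide=[[0, 0, -1], [0, 0, -1.5], [0, 0, -1.5]], turn=[[0, 0, 0], [0, 0, 0], [0, 0, 0]], gripper=[0.15, 0.15, 0.15])

```text
t: 26.5
eef_pos: [0.5683, -0.2424, 0.1125]
tool_rot: [0.567, -0.423, 0.566, 0.423]
contact_force: [-0.6, 0.4, -1.2]
gripper_width: 0.205
```

```bash
python3 -c "
from h import *
rel((.5682,-.242,.112),73.37);print(bot.get_obs()['contact_force'])
shot('scene',205,140,110,110,5,'pics/s15.png')"
```

```text
yaw now 73.41751010883512 tool x [ 1.1e-03  4.0e-04 -1.0e+00]
slide mm [-0.1  0.4 -0.5] turn [-0.0004  0.0011 -0.0008] t 26.5
[-0.61177026  0.39091959 -1.18264376]
```

View pics/s15.png

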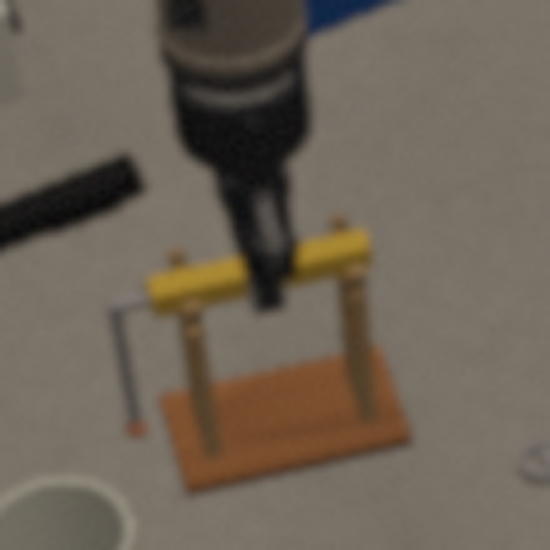

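drive_tool(slide=[[0, 0, -0.5], [0, 0, -1], [0, 0, -1]], turn=[[0, 0, 0], [0, 0, 0], [0, 0, 0]], gripper=[0.15, 0.15, 0.15])

```text
t: 26.85
eef_pos: [0.5684, -0.2424, 0.112]
tool_rot: [0.567, -0.423, 0.566, 0.423]
contact_force: [-2.4, 0.9, 4.2]
gripper_width: 0.203
```

Contact with the seats at 4 N. Opening slowly, then rising.

drive_tool(slide=[[0, 0, 0], [0, 0, 0], [0, 0, 0], [0, 0, 0], [0, 0, 0], [0, 0, 0], [0, 0, 0], [0, 0, 0]], turn=[[0, 0, 0], [0, 0, 0], [0, 0, 0], [0, 0, 0], [0, 0, 0], [0, 0, 0], [0, 0, 0], [0, 0, 0]], gripper=[0.22, 0.26, 0.32, 0.4, 0.5, 0.6, 0.65, 0.65])

```text
t: 27.65
eef_pos: [0.5684, -0.2424, 0.112]
tool_rot: [0.567, -0.423, 0.566, 0.422]
contact_force: [0.1, -0.3, 0.4]
gripper_width: 0.648
```

drive_tool(slide=[[0, 0, 3], [0, 0, 12], [0, 0, 25], [0, 0, 45], [0, 0, 75], [0, 0, 110], [0, 0, 145], [0, 0, 165], [0, 0, 175], [0, 0, 175]], turn=[[0, 0, 0], [0, 0, 0], [0, 0, 0], [0, 0, 0], [0, 0, 0], [0, 0, 0], [0, 0, 0], [0, 0, 0], [0, 0, 0], [0, 0, 0]], gripper=[0.65, 0.65, 0.65, 0.65, 0.65, 0.65, 0.65, 0.65, 0.65, 0.65])

```text
t: 28.65
eef_pos: [0.569, -0.2427, 0.289]
tool_rot: [0.568, -0.424, 0.566, 0.422]
contact_force: [-0.2, 0.5, 0.3]
gripper_width: 0.648
```

```bash
python3 -c "
from h import *
print(bot.get_obs()['contact_force'])
shot('scene',205,140,110,110,5,'pics/s16.png');shot('scene',0,0,640,480,1,'pics/full16.png')"
```

```text
[-0.19984756  0.48184437  0.32428266]
```

View pics/s16.png

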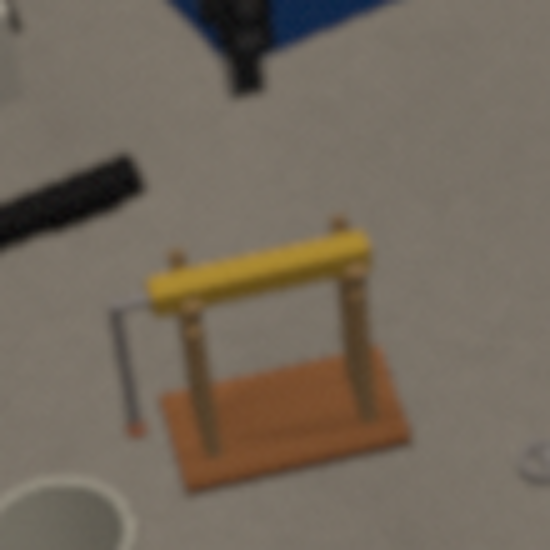

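View pics/full16.png

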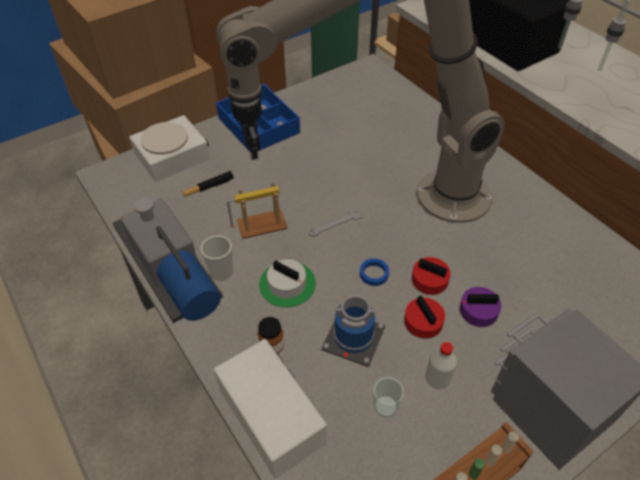

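The probe lies in the stand as before, handle (260,270) and tip (136,430). The cover is on the mat, the flask is open, and the other objects are where they were. The gripper touches nothing, so I'm handing in.

```bash
python3 -c "
from station import bot
print(bot.get_obs()['t'],bot.hand_in())"
```

```text
the job is handed in; nothing more can be done
28.75 None
```

I did the whole job in order and handed it in at about 28.8 s; the hand-in reported no verdict.

- **Cover:** I turned it about 82° counter-clockwise and it lifted off freely. I set it down handle up on the green mat with about 5 N of contact. The scene picture shows green all round it.
- **Probe dip:** I held the tip in the open flask for about 1.6 s, with its lowest point worked out at about 92 mm, halfway down the bore. No contact with the flask showed in the forces or the pictures.
- **Probe back:** I laid it in the stand with about 4 N of contact. In the last picture it sits where it started to within about a pixel.

In the last scene view the other things looked undisturbed. The two cameras' position readings differed by up to about 6 mm. I averaged them and all the fits went smoothly. No check failed.

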